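# Pack the red carton into the shelf tray and close the end stop

## Task

One red carton already stands against the end wall of the green shelf tray. Stand the other red carton upright in the tray beside it, the same way round, between it and the sliding end stop; then slide the stop up until the two cartons are held snug against the end wall, and let go.

Things in the scene. Friction and masses are not known exactly. Their poses are not given: they have to be found in the camera images.
- tray: Green shelf tray fixed to the work surface, 90 (x) x 250 (y) mm, floor 6 mm thick. Origin: centre of its underside, on the work surface. Its y axis runs along the row of cartons to the end wall, whose inner face is at y = +115 mm (top 126 mm). Lips 20 mm high along its front and back edges, 80 mm free between them; the row's centre line is x = 0. The end stop slides along it at the -y end.
- stop_grip (a point): Grip point on the end stop's upright black fin (14 mm thick in tray x, 48 mm long in y; top 21 mm above the point, sides free 95 mm below it). Axes as the tray's. The stop's pressing face, 70 mm wide, is 30 mm ahead (+y). It slides only along tray y, about 2 N friction, stays put; starts 65 to 130 mm clear of the first carton. With both cartons snug this point is at tray y = +5 mm.
- carton_center (a point): Centre (half-way up) of the red carton to pack: rigid box, red with a white band and red dots, 54 (x) x 40 (y) x 140 (z) mm, 0.2 to 0.4 kg, standing on the work surface, turned up to 30 degrees. Yellow and blue cartons of the same size stand nearby and are not needed. In the tray its y axis lies along the tray's y (either way round), so that it takes up 40 mm of the row.
- mate_center (a point): Centre (half-way up) of the red carton already standing in the tray, alike in size and looks (54 x 40 x 140 mm), loose, its axes along the tray's, within 6 mm of the end wall.
Not all that is in view belongs to the job. What is shaped like the part that bears carton_center but turquoise is not meant.

How it is judged:
By the outcome, as a careful person would: the job done as asked, in the order asked, and still so for the second after the job is handed in, with the robot touching nothing.
It also fails if it takes over 56 s, if anything falls off the work surface, if the arm or the gripper's body presses on something with over 40 N, if the wrist force passes 120 N, or if a joint passes its speed limit or range.

## Robot

A 7-joint arm with a two-finger parallel gripper is mounted at the origin on the work surface. World frame = base frame: x ahead of the robot, y to its left, z up, the work surface at z = 0. Lengths are in m, angles in rad, forces in N, time in s.
With the tool pointing down it reaches from about 0.4 to 0.85 m from the base axis. Payload 10.4 kg.
Tool frame: the origin (TCP) lies between the finger pads; the fingertips stand 8 mm ahead of it and the grasp point (between the pads) lies 11 mm behind it; z points along the fingers, x is the direction in which the jaws open and shut, and the axes are right-handed (so a half turn about z gives the same grasp; the last joint's range is limited). The gripper opens to 87 mm and grips with 3 to 60 N. Pads are 19 mm wide; open, the fingers measure 117 mm over their backs; the gripper's body (75 mm by 190 mm) begins 51 mm behind the grasp point.
Start: joints at [1.162, 0.332, -0.065, 1.46, 0.022, 1.35, -0.088], TCP at [0.235, -0.579, 0.231] pointing down, gripper open.
Joint ranges: [-2.6, 2.6], [-0.5, 2.12], [-1.47, 1.34], [0.16, 2.42], [-1.27, 4.41], [0.06, 2.06], [-2.6, 2.6]. Speed limits (rad/s): [2.22, 2.22, 2.79, 2.79, 3.14, 3.14, 3.14].

## Interface

Orientations are given as a unit quaternion [x, y, z, w].
In Python, from bench import r, viewer gives the robot as it stands.
- The arm moves only by the tool apply_moves, never from a script. Its argument "increments" is a list of rows, each an object with "grip": the closure in counts, from 0 (fully open) to 255 (shut); "xyz": the shift along the tool's x, y, z in mm, a list of three; "rotation": the turn, a rotation vector about the tool's x, y, z in degrees, a list of three. A call has 1 to 5 rows; each row is the pose to reach, as a shift and turn from the pose measured when the call began, along the tool's axes at that moment; what a row does not reach only later rows make up. A row lasts 1/8 s, in which the tool goes at most 62.5 mm and 10.7 degrees, less where a joint would pass 70% of its speed; a pose out of reach is approached as far as the arm can. A call with a gripper value outside its range is refused whole. The fingers move at their own pace and stop on an object; "squeeze" is the grip in N (left out, the last holds). Time passes only in rows, so rows that repeat a pose let the fingers close. It gives the time, the measured TCP pose, the force and the opening at its end, in the units of the state.
- r.read_state(): the state, without advancing time (a new reading comes with each control period).
- viewer.camera(name): name is "scene" or "top"; returns a dict with "img" (384x512x3 uint8, blue, green, red), "range_z" (384x512 float32, m along the optical axis (not along the pixel's ray), 0 where there is no reading), "vertical_fov" (degrees; the focal length in pixels is half the picture's height over the tangent of half this angle, whatever the lens; pixels are square), "cx", "cy" (the principal point, pixels), "D" ([k1, k2, p1, p2, k3] as OpenCV has them; the pictures are not rectified), "rvec" (rotation vector, rad) and "tvec" (3), from world to camera coordinates, as OpenCV has them. Camera axes: x right, y down, z forward; pixel columns grow to the right and rows downward; lengths in m; the calibration is good to about 2 mm. A picture is of the moment at which its call begins.
- r.close_job(): hands the job in, once; it reports no verdict.
The state is a dict: "time": time; "joint_positions": joint angles; "joint_vel": joint speeds; "joint_torque": joint torques, N m; "ee_pos": TCP position; "eef_rot": TCP orientation; "ft_force": force on the tool from outside, world axes, zero at the start; "torque": the same for the moment, N m; "width": finger opening in m.
Only numpy, scipy, OpenCV 4.12 (cv2) and the standard library are available. Lean on these libraries where they do the work, as an engineer would, in place of code of your own. Each camera call takes 0.05 s, during which the arm holds its last target.

## Working session

There is one attempt and no reset: what is moved stays moved. The work goes in short steps, Python scripts to look and compute and a tool call to move; the robot and the scene stay as the last step left them, time stands still between calls to the robot, and variables do not carry over. Pictures are saved under pics/ and viewed, and the job is handed in when it is done.

Besides the shell and the picture viewer there is one more tool, called after ">>>" as name([rows], argument=value, ...), one row to a line, values as JSON. apply_moves: Moves the arm, as the interface text tells. Its arguments: {"type":"object","properties":{"increments":{"type":"array","items":{"type":"object","properties":{"grip":{"type":"number"},"xyz":{"type":"array","items":{"type":"number"}},"rotation":{"type":"array","items":{"type":"number"}}}}},"squeeze":{"type":"number"}},"required":["increments"]}

```bash
ls; mkdir -p pics; cat > h.py <<'E'
import numpy as np, cv2
from scipy.spatial.transform import Rotation as R
from bench import r, viewer
def cam(n):
    c=viewer.camera(n); H,W=c['img'].shape[:2]
    f=H/2/np.tan(np.radians(c['vertical_fov'])/2)
    c['K']=np.array([[f,0,c['cx']],[0,f,c['cy']],[0,0,1.]]); c['D']=np.array(c['D'],float)
    c['Rm']=R.from_rotvec(np.array(c['rvec']).ravel()).as_matrix(); c['t']=np.array(c['tvec']).ravel()
    return c
def cloud(c):
    H,W=c['range_z'].shape
    u,v=np.meshgrid(np.arange(W),np.arange(H))
    p=cv2.undistortPoints(np.stack([u,v],-1).reshape(-1,1,2).astype(np.float64),c['K'],c['D']).reshape(H,W,2)
    z=c['range_z'][...,None]
    P=np.concatenate([p*z,z],-1)
    return (P-c['t'])@c['Rm']
def proj(c,P):
    return cv2.projectPoints(np.array(P,float).reshape(-1,3),np.array(c['rvec'],float),c['t'],c['K'],c['D'])[0].reshape(-1,2)
E
python3 - <<'E'
from h import *
import pickle
for n in('scene','top'):
    c=cam(n); cv2.imwrite(f'pics/{n}0.png',cv2.resize(c['img'],(800,600))); 
    c['P']=cloud(c); pickle.dump(c,open(n+'.pkl','wb')); print(n,c['K'][0,0],c['D'],-c['Rm'].T@c['t'])
print(r.read_state())
E
```

```text
pics
scene 482.2912545058586 [-0.1585139  0.         0.         0.         0.       ] [ 1.12265625 -0.023282    0.82994529]
top 363.1746068561221 [-0.04371267  0.          0.          0.          0.        ] [0.41636905 0.01346428 0.83513325]
{'time': 0.1, 'joint_positions': array([ 1.16236356,  0.33284082, -0.06470866,  1.46084436,  0.0216587 ,
        1.34991495, -0.08849501]), 'joint_vel': array([ 6.99834785e-04, -4.46899990e-05,  3.18674981e-04, -4.95240294e-04,
        2.09535122e-03, -5.42711840e-04, -3.25825172e-04]), 'joint_torque': array([ 1.63665783e-03, -6.24543428e+01,  2.47852091e-02, -3.90721607e+01,
       -6.14928547e-02,  3.66881245e-02,  8.56444558e-05]), 'ee_pos': array([ 0.2350639 , -0.57874871,  0.22981966]), 'eef_rot': array([ 8.29569749e-01, -5.58402725e-01, -5.73146949e-04, -3.17695262e-04]), 'ft_force': array([-3.25192391e-01, -1.22471471e-04,  1.03986703e+00]), 'torque': array([ 0.05317005, -0.02125278, -0.05051151]), 'width': 0.0872937955118471}
```

View pics/scene0.png

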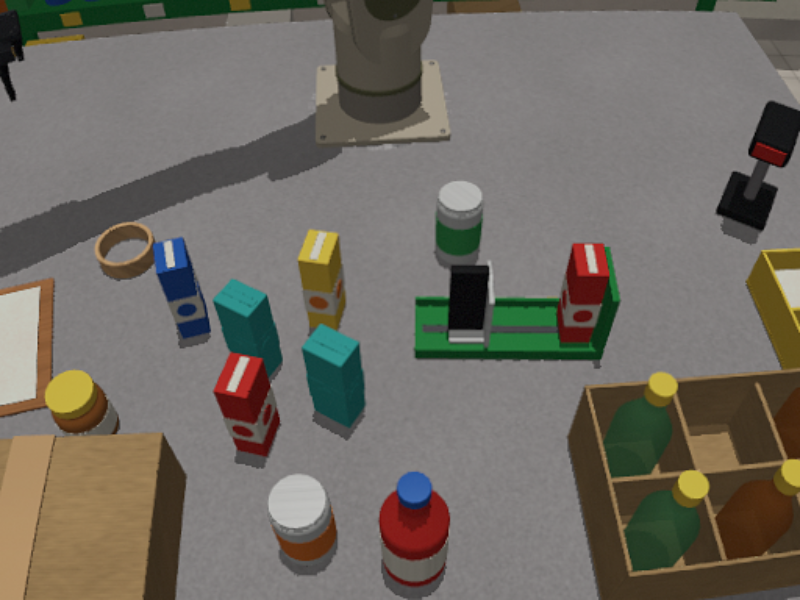

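View pics/top0.png

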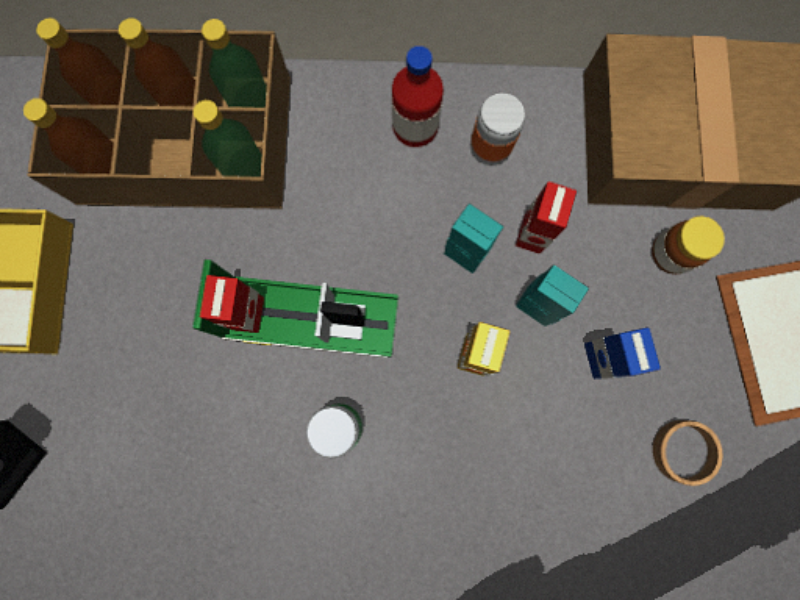

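The red candidates are, in 800x600 scene pixels:
- loose red carton (245,390)
- red carton in the tray, the mate (585,290)
- red bottle (415,530)

The turquoise boxes at (245,320) and (335,375) are decoys. I choose the loose carton at scene (245,390), top (548,215), and will check it with a close crop and the cloud.

```bash
python3 - <<'E'
from h import *
import pickle
S=pickle.load(open('scene.pkl','rb'));T=pickle.load(open('top.pkl','rb'))
cr=lambda im,x,y,w,h:cv2.resize(im[y:y+h,x:x+w],(400,400),interpolation=cv2.INTER_CUBIC)
cv2.imwrite('pics/crop1.png',np.hstack([cr(S['img'],120,210,80,90),cr(T['img'],280,105,110,110)]))
for n,c in(('scene',S),('top',T)):
    P=c['P']; z=P[...,2]; ok=c['range_z']>0
    print(n,'table z',np.median(z[ok&(abs(z)<.02)]))
    m=(ok&(z>.13)&(z<.15)&(abs(P[...,0])<.9)).astype(np.uint8)
    k,l,st,_=cv2.connectedComponentsWithStats(m)
    for i in range(1,k):
        if 40<st[i,4]<4000:
            q=P[l==i]; b=c['img'][l==i].mean(0)
            rc=cv2.minAreaRect((q[:,:2]*1000).astype(np.float32))
            print(st[i],b.round(),np.round(rc[0],1),np.round(rc[1],1),round(rc[2],1),'z',np.median(q[:,2]).round(4))
    # stuff
    hsv=cv2.cvtColor(c['img'],cv2.COLOR_BGR2HSV)
    g=ok&(hsv[...,0]>50)&(hsv[...,0]<75)&(hsv[...,1]>150)&(P[...,0]>.3)&(P[...,0]<.7)&(P[...,1]>-.1)&(P[...,1]<.4)
    q=P[g]
    for lo,hi in((-.005,.012),(.016,.024),(.12,.13)):
        s=q[(q[:,2]>lo)&(q[:,2]<hi)]
        if len(s)>10: rc=cv2.minAreaRect((s[:,:2]*1000).astype(np.float32)); print('green',lo,len(s),np.round(rc[0],1),np.round(rc[1],1),round(rc[2],1),np.median(s[:,2]))
E
```

```text
scene table z 0.00046673804676437207
[214  24  56  19 334] [61. 69. 74.] [52.5 -6.5] [144.   63.1] 81.6 z 0.1406
[479  95  26  12  83] [14. 15. 52.] [351.6 543.6] [58.4 15.2] 56.7 z 0.1458
[191 147  26  26 490] [ 81. 159. 177.] [476.1 -95.6] [41.  57.6] 74.8 z 0.1396
[ 98 151  23  27 484] [142.  94.  66.] [ 473.9 -283.8] [57.7 40.2] 13.5 z 0.14
[366 156  24  27 560] [ 57.  62. 153.] [527.9 237.4] [39.8 57.1] 85.3 z 0.1458
[288 170  25   6  92] [26. 25. 25.] [521.2  89. ] [46.3 14.5] 86.6 z 0.1312
[136 179  35  27 555] [122. 127.  39.] [ 552.  -189.9] [55.4 41.4] 56.1 z 0.1395
[193 207  38  31 677] [125. 130.  45.] [627.4 -81. ] [55.2 41.8] 56.5 z 0.1406
[136 225  33  33 692] [ 64.  69. 162.] [ 661.1 -183.6] [40.2 54.9] 72.5 z 0.1402
[397 255  32  28 417] [41. 66. 38.] [750.6 249.4] [53.3 38.8] 58.6 z 0.139
[475 307  32  31 453] [17. 42. 74.] [857.7 352.9] [53.2 41.4] 27.1 z 0.1389
[247 315  37  31 587] [ 23.  26. 123.] [834.2  -1.9] [55.2 49.2] 84.6 z 0.138
[413 314  34  32 477] [42. 68. 41.] [858.7 248.8] [52.8 41.1] 40.5 z 0.1386
green -0.005 1836 [526.4 146.4] [247.2  89. ] 84.8 0
[... 708 characters left out ...]
.7] 73.0 z 0.1413
[289 130  33  31 534] [141. 147.  51.] [628.3 -80. ] [53.7 39.9] 56.2 z 0.1412
[342 169  35  32 596] [137. 144.  57.] [ 550.  -187.5] [54.4 40.6] 56.1 z 0.1411
[127 176  28  31 651] [ 66.  72. 172.] [527.9 239.1] [41.  54.7] 84.3 z 0.147
[205 193  25  10 159] [31. 31. 30.] [519.8  90.7] [46.9 13.6] 83.2 z 0.132
[300 206  26  32 571] [115. 212. 217.] [475.7 -94.8] [38.4 55. ] 74.9 z 0.1412
[395 210  28  31 597] [165. 106.  78.] [ 473.5 -282.8] [54.2 40.1] 13.0 z 0.141
green -0.005 1675 [525.7 144.2] [239.6  79.8] 84.9 0.0071943547878366145
green 0.016 372 [524.8 144.3] [239.1  88.9] 84.7 0.021216650260859726
green 0.12 138 [507.5 196.9] [179.2  84. ] 68.5 0.12672676270024602
```

View pics/crop1.png

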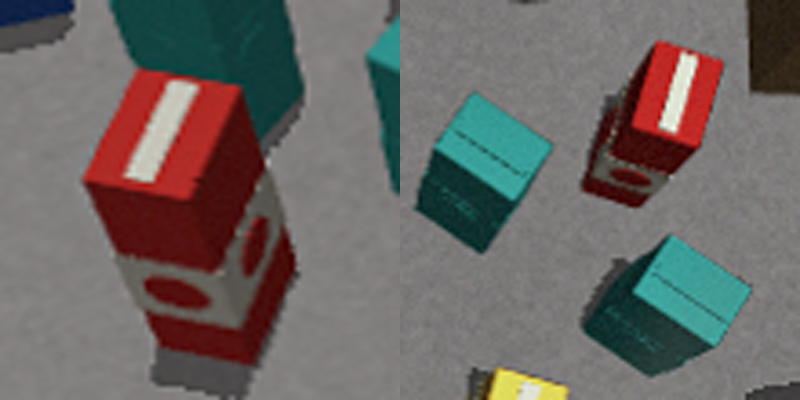

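The crop shows the loose red carton with its white top strip and a white band with red dots, standing clear of the turquoise ones, so the choice holds. Next I compute the moves.

```bash
cat >> h.py <<'E'
def plan(x,y,z,yaw,say=''):
    "target TCP mm, yaw of tool x deg, tool down -> increments from current pose"
    s=r.read_state(); Rc=R.from_quat(s['eef_rot'])
    a=np.radians(yaw); X=np.array([np.cos(a),np.sin(a),0]); Z=np.array([0,0,-1.]); Y=np.cross(Z,X)
    Rt=R.from_matrix(np.stack([X,Y,Z],1))
    d=Rc.inv().apply(np.array([x,y,z])-s['ee_pos']*1000); rv=np.degrees((Rc.inv()*Rt).as_rotvec())
    print(say,'xyz',d.round(1),'rot',rv.round(2))
TR=np.array([526.0,146.0]); TY=-5.2
def tw(xt,yt):
    a=np.radians(TY); return TR+np.array([[np.cos(a),-np.sin(a)],[np.sin(a),np.cos(a)]])@[xt,yt]
def st():
    s=r.read_state(); print(round(s['time'],2),(s['ee_pos']*1000).round(1),R.from_quat(s['eef_rot']).as_matrix()[:,0].round(3),'F',s['ft_force'].round(1),'w',s['width'])
E
python3 - <<'E'
from h import *
import pickle
T=pickle.load(open('top.pkl','rb'));P=T['P'];ok=T['range_z']>0
for a in((.6,.9,-.4,-.22),(.6,.72,-.35,-.22),(.7,.85,-.22,-.05)):
    m=ok&(P[...,0]>a[0])&(P[...,0]<a[1])&(P[...,1]>a[2])&(P[...,1]<a[3]); print(a,P[m][:,2].max())
m=ok&(P[...,2]>.145)&(P[...,1]<-.2)&(P[...,0]>.5); print('tall min x,max y',P[m][:,0].min(),P[m][:,1].max())
plan(661,-183,230,-17.2)
print(tw(0,95),tw(0,0))
E
```

```text
(0.6, 0.9, -0.4, -0.22) 0.11835937964879058
(0.6, 0.72, -0.35, -0.22) 0.11452374427364669
(0.7, 0.85, -0.22, -0.05) 0.11508783148946648Traceback (most recent call last):
  File "<stdin>", line 6, in <module>
    return umr_minimum(a, axis, None, out, keepdims, initial, where)
ValueError: zero-size array to reduction operation minimum which has no identity
```

```bash
python3 - <<'E'
from h import *
plan(661,-183,230,-17.2)
E
```

```text
xyz [-206.3 -543.6    0. ] rot [-3.000e-02  7.000e-02 -5.069e+01]
```

>>> apply_moves([
  {"xyz": [-21,-54,0],"rotation": [0,0,-5],"grip": 0},
  {"xyz": [-41,-109,0],"rotation": [0,0,-10],"grip": 0},
  {"xyz": [-62,-163,0],"rotation": [0,0,-15],"grip": 0},
  {"xyz": [-82,-217,0],"rotation": [0,0,-20],"grip": 0},
  {"xyz": [-103,-272,0],"rotation": [0,0,-25],"grip": 0},
], squeeze=35)

```text
time: 0.72
ee_pos: [0.4492, -0.3796, 0.2297]
eef_rot: [0.931, -0.364, -0.001, -0.0]
ft_force: [0.2, -0.9, -0.0]
width: 0.0868
```

```bash
python3 -c "
from h import *
st();plan(661,-183,230,-17.2)"
```

```text
0.72 [ 449.2 -379.6  229.7] [ 0.734 -0.679 -0.002] F [ 0.2 -0.9 -0. ] w 0.08684441719506178
 xyz [ 2.210e+01 -2.881e+02 -2.000e-01] rot [ -0.04   0.08 -25.55]
```

>>> apply_moves([
  {"xyz": [4,-57,0],"rotation": [0,0,-5],"grip": 0},
  {"xyz": [9,-115,0],"rotation": [0,0,-10],"grip": 0},
  {"xyz": [13,-172,0],"rotation": [0,0,-15],"grip": 0},
  {"xyz": [18,-230,0],"rotation": [0,0,-20],"grip": 0},
  {"xyz": [22,-288,0],"rotation": [0,0,-25.5],"grip": 0},
])

```text
time: 1.35
ee_pos: [0.6619, -0.1819, 0.2294]
eef_rot: [0.989, -0.149, -0.001, -0.0]
ft_force: [0.9, -0.6, -0.4]
width: 0.087
```

```bash
python3 - <<'E'
from h import *
st();plan(661,-183,230,-17.2);plan(661,-183,110,-17.2)
E
```

```text
1.35 [ 661.9 -181.9  229.4] [ 0.956 -0.294 -0.002] F [ 0.9 -0.6 -0.4] w 0.08700850734490424
 xyz [-0.5  1.3 -0.6] rot [-0.04  0.1   0.09]
 xyz [ -0.3   1.4 119.4] rot [-0.04  0.1   0.09]
```

>>> apply_moves([
  {"xyz": [-0.3,1.4,35],"rotation": [0,0,0],"grip": 0},
  {"xyz": [-0.3,1.4,70],"rotation": [0,0,0],"grip": 0},
  {"xyz": [-0.3,1.4,100],"rotation": [0,0,0],"grip": 0},
  {"xyz": [-0.3,1.4,119],"rotation": [0,0,0],"grip": 0},
  {"xyz": [-0.3,1.4,119],"rotation": [0,0,0],"grip": 0},
])

```text
time: 1.98
ee_pos: [0.6602, -0.1829, 0.1089]
eef_rot: [0.989, -0.149, -0.002, -0.001]
ft_force: [1.0, 0.2, -0.4]
width: 0.0869
```

```bash
python3 - <<'E'
from h import *
st()
c=cam('scene');cv2.imwrite('pics/s1.png',cv2.resize(c['img'][120:330,80:360],(800,600)))
E
```

```text
1.98 [ 660.2 -182.9  108.9] [ 0.956 -0.294 -0.004] F [ 1.   0.2 -0.4] w 0.086879082745136
```

View pics/s1.png

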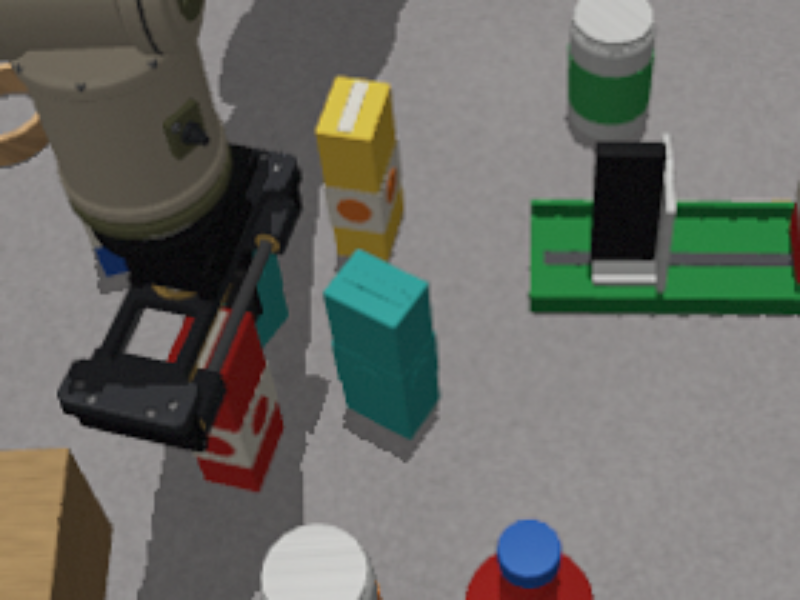

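The fingers straddle the carton around (215,370) in this crop, clear of the turquoise box at (380,320). Closing the jaws.

>>> apply_moves([
  {"xyz": [0,0,0],"rotation": [0,0,0],"grip": 255},
  {"xyz": [0,0,0],"rotation": [0,0,0],"grip": 255},
  {"xyz": [0,0,0],"rotation": [0,0,0],"grip": 255},
  {"xyz": [0,0,0],"rotation": [0,0,0],"grip": 255},
  {"xyz": [0,0,0],"rotation": [0,0,0],"grip": 255},
], squeeze=35)

```text
time: 2.65
ee_pos: [0.6611, -0.183, 0.1107]
eef_rot: [0.989, -0.149, -0.001, -0.001]
ft_force: [-0.1, 0.6, 1.5]
width: 0.0535
```

Width 53.5 mm, so it is gripped. Lifting.

>>> apply_moves([
  {"xyz": [0,0,-25],"rotation": [0,0,0],"grip": 255},
  {"xyz": [0,0,-65],"rotation": [0,0,0],"grip": 255},
  {"xyz": [0,0,-110],"rotation": [0,0,0],"grip": 255},
  {"xyz": [0,0,-155],"rotation": [0,0,0],"grip": 255},
  {"xyz": [0,0,-180],"rotation": [0,0,0],"grip": 255},
])

```text
time: 3.28
ee_pos: [0.6616, -0.1832, 0.293]
eef_rot: [0.989, -0.149, 0.0, -0.0]
ft_force: [0.6, 0.1, -4.2]
width: 0.0536
```

```bash
python3 - <<'E'
from h import *
st(); p=tw(-3,46); print(p); plan(p[0],p[1],290,-5.2)
c=cam('scene');cv2.imwrite('pics/s2.png',c['img'])
E
```

```text
3.27 [ 661.6 -183.2  293. ] [ 0.956 -0.294  0.   ] F [ 0.6  0.1 -4.2] w 0.053571559075913024
[527.18144549 192.08258008]
 xyz [-238.9 -319.1    3.3] rot [-5.000e-02 -1.000e-02 -1.191e+01]
```

View pics/s2.png

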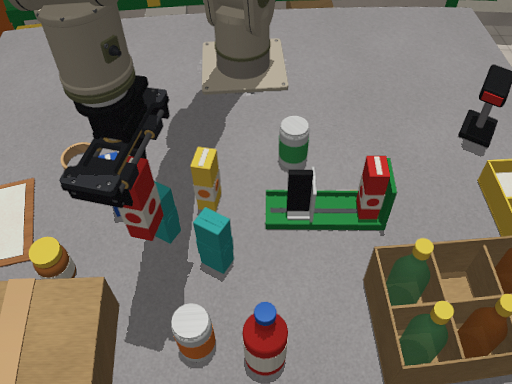

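The carton hangs upright in the jaws at (142,200). Carrying it over the tray.

>>> apply_moves([
  {"xyz": [-15,-20,0],"rotation": [0,0,-1],"grip": 255},
  {"xyz": [-40,-54,0],"rotation": [0,0,-2],"grip": 255},
  {"xyz": [-70,-94,0],"rotation": [0,0,-4],"grip": 255},
  {"xyz": [-100,-134,0],"rotation": [0,0,-6],"grip": 255},
  {"xyz": [-130,-174,0],"rotation": [0,0,-8],"grip": 255},
])

```text
time: 3.95
ee_pos: [0.5881, 0.0226, 0.2942]
eef_rot: [0.997, -0.079, 0.001, -0.0]
ft_force: [2.0, 0.6, -3.3]
width: 0.0536
```

```bash
python3 - <<'E'
from h import *
st(); p=tw(-3,46); print(p); plan(p[0],p[1],290,-5.2)
E
```

```text
3.95 [588.1  22.6 294.2] [ 0.988 -0.157  0.002] F [ 2.   0.6 -3.3] w 0.053636608313905834
[527.18144549 192.08258008]
 xyz [ -86.8 -157.8    4.2] rot [-0.02 -0.1  -3.86]
```

>>> apply_moves([
  {"xyz": [-25,-45,2],"rotation": [0,0,-1],"grip": 255},
  {"xyz": [-49,-89,3],"rotation": [0,0,-2],"grip": 255},
  {"xyz": [-70,-127,4],"rotation": [0,0,-3],"grip": 255},
  {"xyz": [-83,-150,4],"rotation": [0,0,-3.9],"grip": 255},
  {"xyz": [-87,-158,4],"rotation": [0,0,-3.9],"grip": 255},
])

```text
time: 4.58
ee_pos: [0.5265, 0.1932, 0.2897]
eef_rot: [0.999, -0.044, 0.001, 0.0]
ft_force: [0.3, -1.2, -4.0]
width: 0.0539
```

>>> apply_moves([
  {"xyz": [0,0,0],"rotation": [0,0,0],"grip": 255},
  {"xyz": [0,0,0],"rotation": [0,0,0],"grip": 255},
])

```text
time: 4.82
ee_pos: [0.5273, 0.1915, 0.2894]
eef_rot: [0.999, -0.045, 0.0, 0.0]
ft_force: [0.2, 0.2, -4.1]
width: 0.0539
```

```bash
python3 - <<'E'
from h import *
st(); p=tw(-3,46); plan(p[0],p[1],290,-5.2); plan(p[0],p[1],150,-5.2)
for n in('scene','top'):
  c=cam(n);cv2.imwrite(f'pics/{n}3.png',c['img']);P=cloud(c)
  hsv=cv2.cvtColor(c['img'],cv2.COLOR_BGR2HSV);ok=c['range_z']>0
  m=ok&((hsv[...,0]<6)|(hsv[...,0]>174))&(hsv[...,1]>120)&(P[...,0]>.4)&(P[...,0]<.7)&(P[...,1]>.1)&(P[...,1]<.3)&(P[...,2]>.12)
  q=P[m]; q=(q-np.r_[TR/1000,0])*1000; a=np.radians(TY)
  xt=q[:,0]*np.cos(a)+q[:,1]*np.sin(a); yt=-q[:,0]*np.sin(a)+q[:,1]*np.cos(a)
  for lo,hi in((130,155),(155,200),(200,320)):
    s=(q[:,2]>lo)&(q[:,2]<hi)
    if s.sum()>5: print(n,lo,s.sum(),'xt',np.percentile(xt[s],[1,99]).round(1),'yt',np.percentile(yt[s],[1,99]).round(1),'z',q[s,2].min().round(1),q[s,2].max().round(1))
E
```

```text
4.83 [527.3 191.5 289.4] [ 0.996 -0.091  0.001] F [ 0.2  0.2 -4.1] w 0.0539300445476476
 xyz [-0.2 -0.6 -0.6] rot [ 0.04 -0.06 -0.01]
 xyz [ -0.3  -0.7 139.4] rot [ 0.04 -0.06 -0.01]
scene 130 406 xt [-31.1  21.5] yt [ 72.  110.2] z 130.2 149.7
scene 155 190 xt [-23.6  25.9] yt [23.4 63.4] z 180.0 199.9
scene 200 637 xt [-21.5  32.9] yt [22.8 62.3] z 200.0 309.0
top 130 15 xt [-33.1 -25.8] yt [72.6 74.7] z 130.5 148.1
top 155 86 xt [-29.4  22.5] yt [24.7 60. ] z 180.0 199.7
top 200 624 xt [-30.3  23. ] yt [23.9 45.6] z 200.2 320.0
```

View pics/scene3.png

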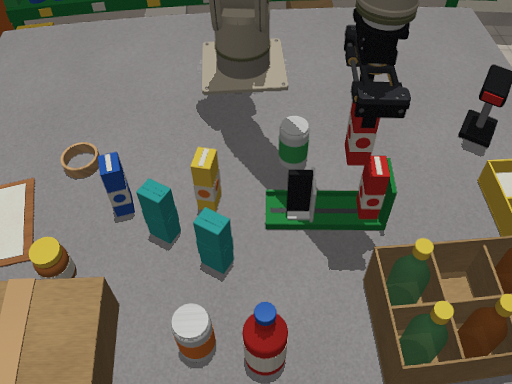

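The carton is upright over the tray, spanning tray y 23–63 mm with the mate's face at 72 mm and the stop face near -26 mm. Lowering.

>>> apply_moves([
  {"xyz": [0,-1,35],"rotation": [0,0,0],"grip": 255},
  {"xyz": [0,-1,75],"rotation": [0,0,0],"grip": 255},
  {"xyz": [0,-2,110],"rotation": [0,0,0],"grip": 255},
  {"xyz": [0,-2,135],"rotation": [0,0,0],"grip": 255},
  {"xyz": [0,-2,150],"rotation": [0,0,0],"grip": 255},
])

```text
time: 5.55
ee_pos: [0.5275, 0.1927, 0.1383]
eef_rot: [0.999, -0.046, -0.0, 0.001]
ft_force: [1.0, -0.4, -3.4]
width: 0.0538
```

```bash
python3 - <<'E'
from h import *
st(); p=tw(-3,47); plan(p[0],p[1],116.5,-5.2)
c=cam('scene');cv2.imwrite('pics/s4.png',cv2.resize(c['img'][70:250,230:470],(800,600)))
E
```

```text
5.55 [527.5 192.7 138.3] [ 0.996 -0.092 -0.   ] F [ 1.  -0.4 -3.4] w 0.053810702607634715
 xyz [-0.2 -0.3 21.8] rot [ 0.06  0.   -0.06]
```

View pics/s4.png

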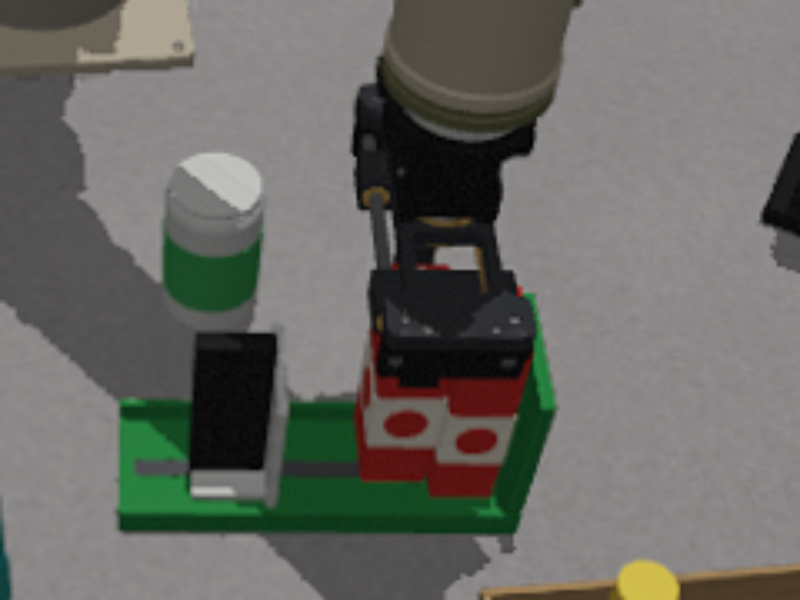

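The carton sits about 20 mm above the floor beside the mate (carton band dot at (405,424), mate's at (476,440)), inside the lips. Finishing the descent.

>>> apply_moves([
  {"xyz": [0,0,10],"rotation": [0,0,0],"grip": 255},
  {"xyz": [0,0,17],"rotation": [0,0,0],"grip": 255},
  {"xyz": [0,0,20],"rotation": [0,0,0],"grip": 255},
  {"xyz": [0,0,21],"rotation": [0,0,0],"grip": 255},
  {"xyz": [0,0,21],"rotation": [0,0,0],"grip": 255},
])

```text
time: 6.22
ee_pos: [0.527, 0.1927, 0.1167]
eef_rot: [0.999, -0.046, -0.0, 0.001]
ft_force: [-3.1, -0.8, 3.5]
width: 0.0538
```

```bash
python3 - <<'E'
from h import *
st()
E
```

```text
6.22 [527.  192.7 116.7] [ 0.996 -0.091 -0.001] F [-3.1 -0.8  3.5] w 0.05376993528461606
```

Force Fz went from -3.4 to +3.5 N, so it stands on the floor. Releasing and rising.

>>> apply_moves([
  {"xyz": [0,0,0],"rotation": [0,0,0],"grip": 0},
  {"xyz": [0,0,0],"rotation": [0,0,0],"grip": 0},
  {"xyz": [0,0,0],"rotation": [0,0,0],"grip": 0},
  {"xyz": [0,0,0],"rotation": [0,0,0],"grip": 0},
  {"xyz": [0,0,0],"rotation": [0,0,0],"grip": 0},
])

```text
time: 6.85
ee_pos: [0.527, 0.1928, 0.1166]
eef_rot: [0.999, -0.046, -0.001, 0.001]
ft_force: [-1.7, 0.2, -0.4]
width: 0.0861
```

>>> apply_moves([
  {"xyz": [0,0,-15],"rotation": [0,0,0],"grip": 0},
  {"xyz": [0,0,-40],"rotation": [0,0,0],"grip": 0},
  {"xyz": [0,0,-75],"rotation": [0,0,0],"grip": 0},
  {"xyz": [0,0,-100],"rotation": [0,0,0],"grip": 0},
  {"xyz": [0,0,-110],"rotation": [0,0,0],"grip": 0},
])

```text
time: 7.48
ee_pos: [0.5277, 0.1933, 0.229]
eef_rot: [0.999, -0.046, 0.001, 0.0]
ft_force: [0.3, -0.6, 0.3]
width: 0.0868
```

```bash
cat >> h.py <<'E'
def traypts(c,P,m):
    q=(P[m]-np.r_[TR/1000,0])*1000; a=np.radians(TY)
    return np.c_[q[:,0]*np.cos(a)+q[:,1]*np.sin(a),-q[:,0]*np.sin(a)+q[:,1]*np.cos(a),q[:,2]]
def report(tag):
  for n in('scene','top'):
    c=cam(n);cv2.imwrite(f'pics/{n}{tag}.png',cv2.resize(c['img'][70:250,230:470],(800,600)) if n=='scene' else cv2.resize(c['img'][140:260,90:290],(800,480)));P=cloud(c)
    hsv=cv2.cvtColor(c['img'],cv2.COLOR_BGR2HSV);ok=c['range_z']>0
    red=ok&((hsv[...,0]<8)|(hsv[...,0]>172))&(hsv[...,1]>120)
    q=traypts(c,P,ok&(P[...,2]>.128)&(P[...,2]<.152)&(P[...,0]>.4)&(P[...,0]<.7)&(P[...,1]>.02)&(P[...,1]<.3))
    t=q[(q[:,2]>141)]
    if len(t)>20: 
        rc=cv2.minAreaRect(t[:,:2].astype(np.float32)); print(n,'tops xt',np.percentile(t[:,0],[1,99]).round(1),'yt',np.percentile(t[:,1],[0.5,99.5]).round(1),'z',np.median(t[:,2]).round(1),'rect',np.round(rc[1],1),round(rc[2],1))
    f=q[(q[:,1]<5)&(q[:,2]<140)]
    if len(f)>10: print(n,'fin yt',np.percentile(f[:,1],[1,99]).round(1),'xt',np.percentile(f[:,0],[5,95]).round(1))
E
python3 - <<'E'
from h import *
st();report(5)
E
```

```text
7.47 [527.7 193.3 229. ] [ 0.996 -0.091  0.002] F [ 0.3 -0.6  0.3] w 0.08679305518358198
scene tops xt [-31.7  24.1] yt [ 24.5 110.7] z 146.1 rect [56.1 89.2] 3.3
scene fin yt [-80.4 -34.1] xt [-6.5  6.7]
top tops xt [-30.1  23.4] yt [25.6 79. ] z 147.2 rect [53.8 57.9] 89.9
top fin yt [-78.9 -32.7] xt [-7.3  5.2]
```

View pics/scene5.png

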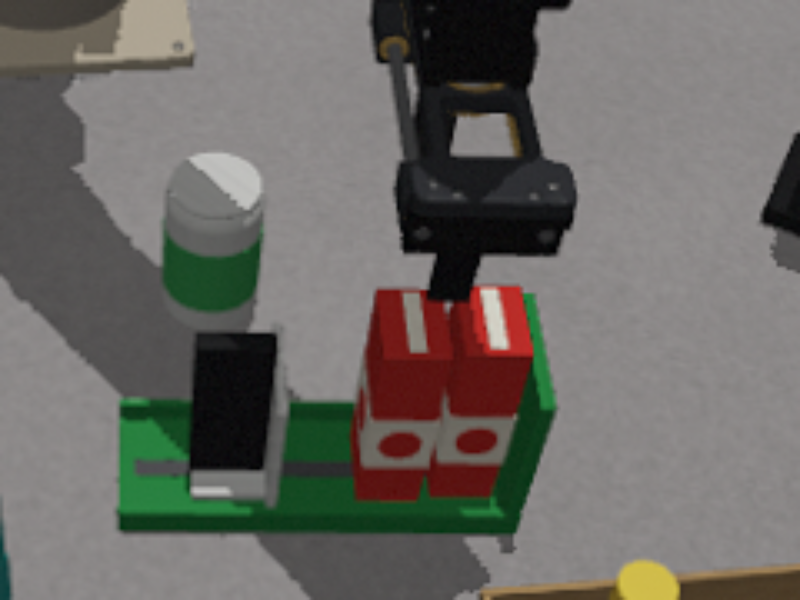

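View pics/top5.png

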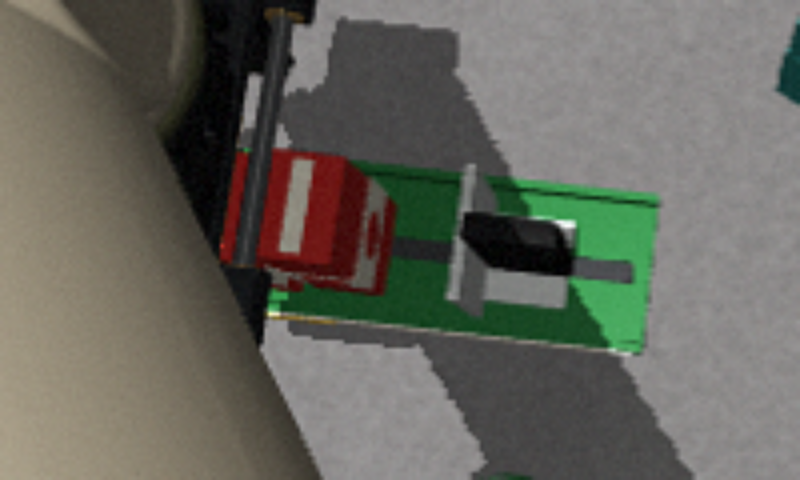

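The carton stands upright in the tray beside the mate, both tops visible in scene5 at (410,320) and (495,320), same way round. The fin is at tray y -56.5 mm. The white jar is near the fin, so I check its clearance first.

```bash
python3 - <<'E'
from h import *
import pickle
S=pickle.load(open('scene.pkl','rb'));P=S['P'];ok=S['range_z']>0
for lo in(.03,.08):
  m=ok&(P[...,2]>lo)&(P[...,0]>.3)&(P[...,0]<.46)&(P[...,1]>.0)&(P[...,1]<.2); q=P[m]; print(q.min(0),q.max(0))
p=tw(-0.3,-56.5); print(p); plan(p[0],p[1],229,-5.2); plan(p[0],p[1],103,-5.2)
E
```

```text
[0.33579762 0.06191341 0.03012555] [0.40297646 0.12878723 0.11351732]
[0.33579762 0.06293689 0.0800314 ] [0.40165534 0.12680542 0.11351732]
[520.5804939   89.75972125]
 xyz [  2.5 103.5  -1.1] rot [ 0.06 -0.05 -0.05]
 xyz [  2.4 103.4 124.9] rot [ 0.06 -0.05 -0.05]
```

Jar height is 114 mm and its edge is at x=403 mm, so it clears. Moving over the fin.

>>> apply_moves([
  {"xyz": [0,30,0],"rotation": [0,0,0],"grip": 60},
  {"xyz": [1,65,0],"rotation": [0,0,0],"grip": 60},
  {"xyz": [2,92,0],"rotation": [0,0,0],"grip": 60},
  {"xyz": [2.5,103.5,0],"rotation": [0,0,0],"grip": 60},
  {"xyz": [2.5,103.5,0],"rotation": [0,0,0],"grip": 60},
])

```text
time: 8.2
ee_pos: [0.5203, 0.0896, 0.2273]
eef_rot: [0.999, -0.046, 0.0, 0.001]
ft_force: [-0.9, 0.8, 0.6]
width: 0.067
```

```bash
python3 - <<'E'
from h import *
p=tw(-0.3,-56.5);st(); plan(p[0],p[1],103,-5.2)
E
```

```text
8.2 [520.3  89.6 227.3] [ 0.996 -0.092  0.   ] F [-0.9  0.8  0.6] w 0.06703213523267097
 xyz [  0.2  -0.3 124.3] rot [ 0.06 -0.   -0.1 ]
```

>>> apply_moves([
  {"xyz": [0,0,40],"rotation": [0,0,0],"grip": 60},
  {"xyz": [0,0,80],"rotation": [0,0,0],"grip": 60},
  {"xyz": [0,0,110],"rotation": [0,0,0],"grip": 60},
  {"xyz": [0,0,124],"rotation": [0,0,0],"grip": 60},
  {"xyz": [0,0,124],"rotation": [0,0,0],"grip": 60},
])

```text
time: 8.82
ee_pos: [0.52, 0.0904, 0.103]
eef_rot: [0.999, -0.046, -0.001, 0.0]
ft_force: [0.4, -0.3, 0.6]
width: 0.0664
```

>>> apply_moves([
  {"xyz": [0,0,0],"rotation": [0,0,0],"grip": 255},
  {"xyz": [0,0,0],"rotation": [0,0,0],"grip": 255},
  {"xyz": [0,0,0],"rotation": [0,0,0],"grip": 255},
  {"xyz": [0,0,0],"rotation": [0,0,0],"grip": 255},
  {"xyz": [0,0,0],"rotation": [0,0,0],"grip": 255},
], squeeze=25)

```text
time: 9.45
ee_pos: [0.52, 0.0903, 0.1031]
eef_rot: [0.999, -0.046, -0.001, 0.0]
ft_force: [-0.7, 0.9, -0.5]
width: 0.0245
```

```bash
python3 - <<'E'
from h import *
st(); 
for y in (-10,0,5): p=tw(-0.3,y); plan(p[0],p[1],103,-5.2,y)
c=cam('scene');cv2.imwrite('pics/s6.png',cv2.resize(c['img'][70:250,230:470],(800,600)))
E
```

```text
9.45 [520.   90.3 103.1] [ 0.996 -0.091 -0.001] F [-0.7  0.9 -0.5] w 0.0244599445311271
-10 xyz [  0.6 -46.    0. ] rot [ 0.04  0.06 -0.03]
0 xyz [  0.6 -56.    0. ] rot [ 0.04  0.06 -0.03]
5 xyz [  0.6 -61.    0. ] rot [ 0.04  0.06 -0.03]
```

View pics/s6.png

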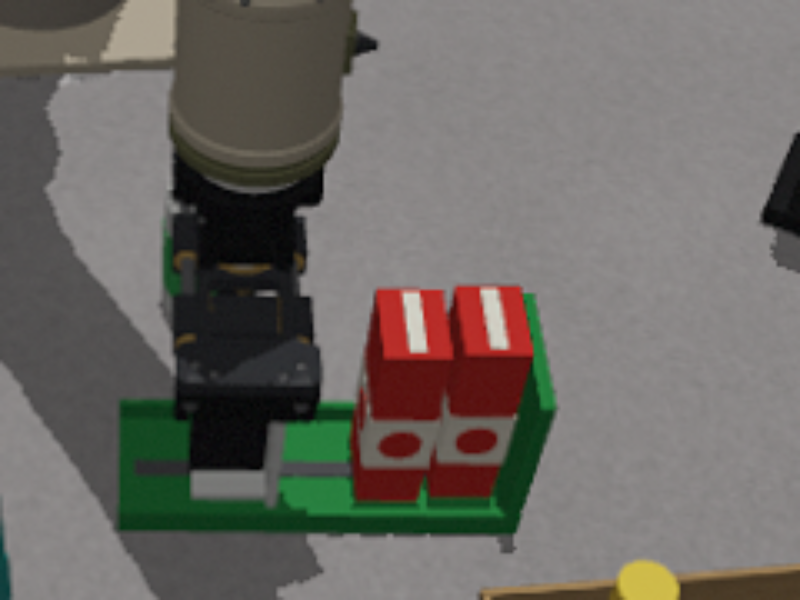

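The jaws are around the fin at (240,400) but still closing. Both cartons stand untouched.

>>> apply_moves([
  {"xyz": [0,0,0],"rotation": [0,0,0],"grip": 255},
  {"xyz": [0,0,0],"rotation": [0,0,0],"grip": 255},
  {"xyz": [0,0,0],"rotation": [0,0,0],"grip": 255},
])

```text
time: 9.88
ee_pos: [0.5192, 0.0904, 0.103]
eef_rot: [0.999, -0.046, -0.001, 0.001]
ft_force: [-5.0, -0.4, 5.0]
width: 0.014
```

>>> apply_moves([
  {"xyz": [0,-6,0],"rotation": [0,0,0],"grip": 255},
  {"xyz": [0,-15,0],"rotation": [0,0,0],"grip": 255},
  {"xyz": [0,-26,0],"rotation": [0,0,0],"grip": 255},
  {"xyz": [0,-36,0],"rotation": [0,0,0],"grip": 255},
  {"xyz": [0,-42,0],"rotation": [0,0,0],"grip": 255},
])

```text
time: 10.5
ee_pos: [0.5229, 0.1333, 0.103]
eef_rot: [0.999, -0.045, -0.002, 0.0]
ft_force: [-4.1, -1.8, 4.9]
width: 0.0138
```

```bash
python3 - <<'E'
from h import *
st(); 
for y in (0,5): p=tw(-0.3,y); plan(p[0],p[1],103,-5.2,y)
E
```

```text
10.5 [522.9 133.3 103. ] [ 0.996 -0.09  -0.003] F [-4.1 -1.8  4.9] w 0.01380842120977831
0 xyz [  1.6 -12.9  -0.1] rot [0.05 0.17 0.04]
5 xyz [  1.6 -17.9  -0.1] rot [0.05 0.17 0.04]
```

>>> apply_moves([
  {"xyz": [0,-2,0],"rotation": [0,0,0],"grip": 255},
  {"xyz": [0,-4,0],"rotation": [0,0,0],"grip": 255},
  {"xyz": [0,-6,0],"rotation": [0,0,0],"grip": 255},
  {"xyz": [0,-8,0],"rotation": [0,0,0],"grip": 255},
  {"xyz": [0,-10,0],"rotation": [0,0,0],"grip": 255},
])

```text
time: 11.12
ee_pos: [0.5238, 0.1425, 0.103]
eef_rot: [0.999, -0.045, -0.002, 0.001]
ft_force: [-5.9, -5.4, 7.0]
width: 0.0138
```

>>> apply_moves([
  {"xyz": [0,-1,0],"rotation": [0,0,0],"grip": 255},
  {"xyz": [0,-2,0],"rotation": [0,0,0],"grip": 255},
  {"xyz": [0,-3,0],"rotation": [0,0,0],"grip": 255},
  {"xyz": [0,-4,0],"rotation": [0,0,0],"grip": 255},
  {"xyz": [0,-4,0],"rotation": [0,0,0],"grip": 255},
])

```text
time: 11.75
ee_pos: [0.5241, 0.1457, 0.103]
eef_rot: [0.999, -0.046, -0.002, 0.002]
ft_force: [-3.9, -4.3, 7.3]
width: 0.0134
```

```bash
python3 - <<'E'
from h import *
st(); p=tw(-0.3,5); plan(p[0],p[1],103,-5.2); report(7)
E
```

```text
11.75 [524.1 145.7 103. ] [ 0.996 -0.091 -0.004] F [-3.9 -4.3  7.3] w 0.013437571095923424
 xyz [ 1.6 -5.5 -0. ] rot [ 0.2   0.21 -0.04]
scene tops xt [-32.4  23.5] yt [ 46.3 110.8] z 146.2 rect [59. 67.] 1.2
```

View pics/scene7.png

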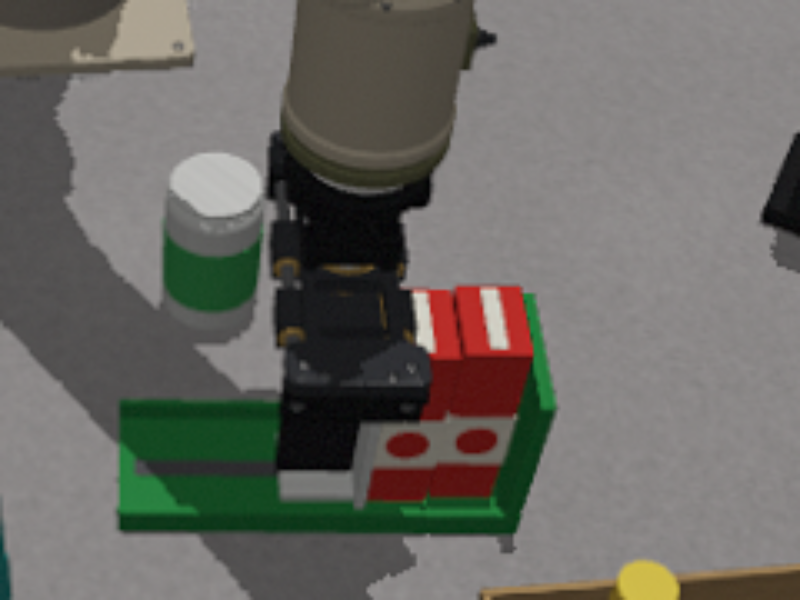

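Stop is touching the first carton (408,445), which is nearly at the mate. About 5.5 mm remains, so I push in small steps and watch the force.

>>> apply_moves([
  {"xyz": [0,-1.5,0],"rotation": [0,0,0],"grip": 255},
  {"xyz": [0,-2.5,0],"rotation": [0,0,0],"grip": 255},
  {"xyz": [0,-3.5,0],"rotation": [0,0,0],"grip": 255},
  {"xyz": [0,-4,0],"rotation": [0,0,0],"grip": 255},
])

```text
time: 12.35
ee_pos: [0.5243, 0.1481, 0.103]
eef_rot: [0.999, -0.046, -0.002, 0.003]
ft_force: [-7.0, -8.1, 9.8]
width: 0.0139
```

>>> apply_moves([
  {"xyz": [0,-1,0],"rotation": [0,0,0],"grip": 255},
  {"xyz": [0,-2,0],"rotation": [0,0,0],"grip": 255},
])

```text
time: 12.6
ee_pos: [0.5243, 0.1482, 0.103]
eef_rot: [0.999, -0.047, -0.003, 0.004]
ft_force: [-7.8, -11.8, 11.1]
width: 0.0137
```

```bash
python3 - <<'E'
from h import *
st(); p=tw(-0.3,5); plan(p[0],p[1],103,-5.2); report(8)
E
```

```text
12.6 [524.3 148.2 103. ] [ 0.996 -0.094 -0.005] F [ -7.8 -11.8  11.1] w 0.013724240942086166
 xyz [ 1.6 -3.  -0.1] rot [ 0.5   0.29 -0.19]
scene tops xt [-32.5  23.3] yt [ 49.2 110.7] z 146.3 rect [63.5 59.7] 88.3
```

```bash
python3 - <<'E'
from h import *
import pickle
c=cam('scene');cv2.imwrite('pics/s9.png',cv2.resize(c['img'][140:240,320:430],(792,720))[:600])
# compare: mate top + wall extents, before vs now
for tag,d in(('before',pickle.load(open('scene.pkl','rb'))),('now',c)):
    P=cloud(d);ok=d['range_z']>0
    q=traypts(d,P,ok&(P[...,0]>.4)&(P[...,0]<.7)&(P[...,1]>.1)&(P[...,1]<.32))
    hs=cv2.cvtColor(d['img'],cv2.COLOR_BGR2HSV)
    w=q[(q[:,2]>123)&(q[:,2]<129)&(q[:,1]>112)]; print(tag,'walltop yt',np.percentile(w[:,1],[2,50,98]).round(1),len(w))
    m=q[(q[:,2]>142)&(q[:,1]>82)]; print('mate top yt max',np.percentile(m[:,1],[50,97,99.5]).round(1),'xt',np.percentile(m[:,0],[1,99]).round(1))
    for zl in (30,60,90,110):  # front faces gap
        f=q[(q[:,2]>zl)&(q[:,2]<zl+15)&(q[:,0]>15)&(q[:,0]<35)&(q[:,1]<125)]
        print(zl,np.percentile(f[:,1],[1,99]).round(1),end=' ')
    print()
E
```

```text
before walltop yt [115.4 120.5 125. ] 157
mate top yt max [ 96.2 110.1 110.7] xt [-33.1  20.7]
30 [-33.1 115.5] 60 [-33.1 115.6] 90 [-33.2 116. ] 110 [ 72.3 123.9] 
now walltop yt [115.5 120.7 125.4] 160
mate top yt max [ 96.3 110.2 111.2] xt [-32.9  21.3]
30 [ 25.2 115.4] 60 [ 25.  115.6] 90 [ 26.5 115.9] 110 [ 59.6 122.4]
```

View pics/s9.png

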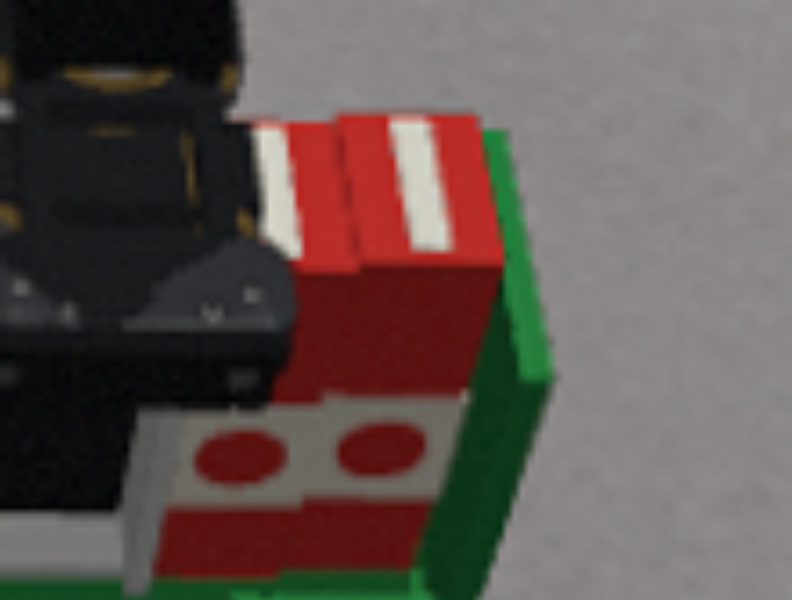

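The cartons abut, but the mate is still about 3–4 mm from the wall (gap at (495,200)). The load is only 12 N, so I push on gently.

>>> apply_moves([
  {"xyz": [-0.5,-2,0],"rotation": [0,0,0],"grip": 255},
  {"xyz": [-0.5,-3,0],"rotation": [0,0,0],"grip": 255},
  {"xyz": [-0.5,-3.5,0],"rotation": [0,0,0],"grip": 255},
])

```text
time: 13.12
ee_pos: [0.5244, 0.1495, 0.103]
eef_rot: [0.999, -0.048, -0.003, 0.006]
ft_force: [-4.6, -10.2, 7.6]
width: 0.0138
```

```bash
python3 - <<'E'
from h import *
st(); p=tw(-0.3,5); plan(p[0],p[1],103,-5.2)
print(r.read_state()['torque'])
c=cam('scene');cv2.imwrite('pics/s10.png',cv2.resize(c['img'][140:240,320:430],(792,720))[:600])
E
```

```text
13.12 [524.4 149.5 103. ] [ 0.995 -0.096 -0.005] F [ -4.6 -10.2   7.6] w 0.01378061748505961
 xyz [ 1.6 -1.7 -0.1] rot [ 0.65  0.29 -0.28]
[-1.81528883  0.69166619  0.18046212]
```

View pics/s10.png

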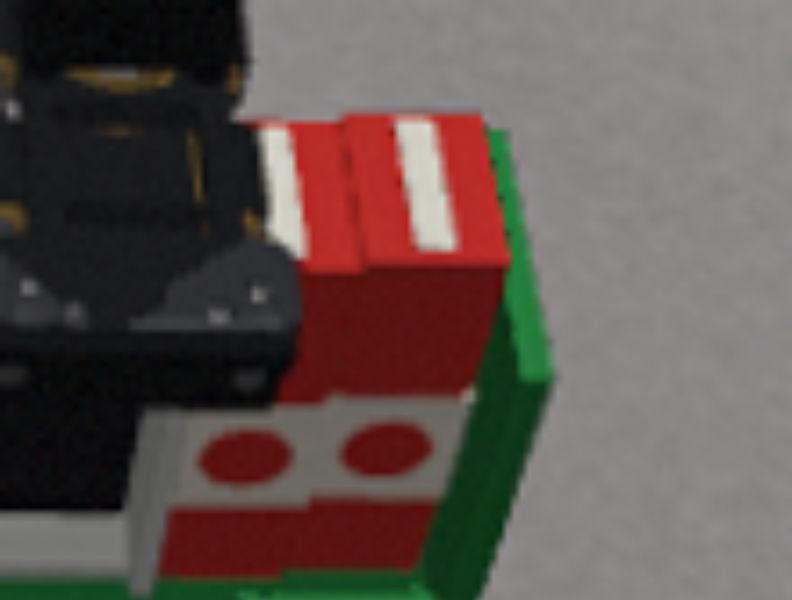

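The mate is sliding (top right edge moved from 503 to 510). Continuing.

>>> apply_moves([
  {"xyz": [-0.5,-2,0],"rotation": [0.3,0,0],"grip": 255},
  {"xyz": [-0.5,-3.5,0],"rotation": [0.6,0,0],"grip": 255},
  {"xyz": [-0.5,-4.5,0],"rotation": [0.6,0,0],"grip": 255},
])

```text
time: 13.55
ee_pos: [0.5246, 0.152, 0.103]
eef_rot: [0.999, -0.049, -0.003, 0.002]
ft_force: [-4.0, -8.6, 7.4]
width: 0.0138
```

```bash
python3 - <<'E'
from h import *
st(); p=tw(-0.3,5); plan(p[0],p[1],103,-5.2)
c=cam('scene');cv2.imwrite('pics/s11.png',cv2.resize(c['img'][140:240,320:430],(792,720))[:600])
E
```

```text
13.55 [524.6 152.  103. ] [ 0.995 -0.097 -0.005] F [-4.  -8.6  7.4] w 0.013772972025966425
 xyz [ 1.7  0.8 -0.1] rot [ 0.21  0.28 -0.37]
```

View pics/s11.png

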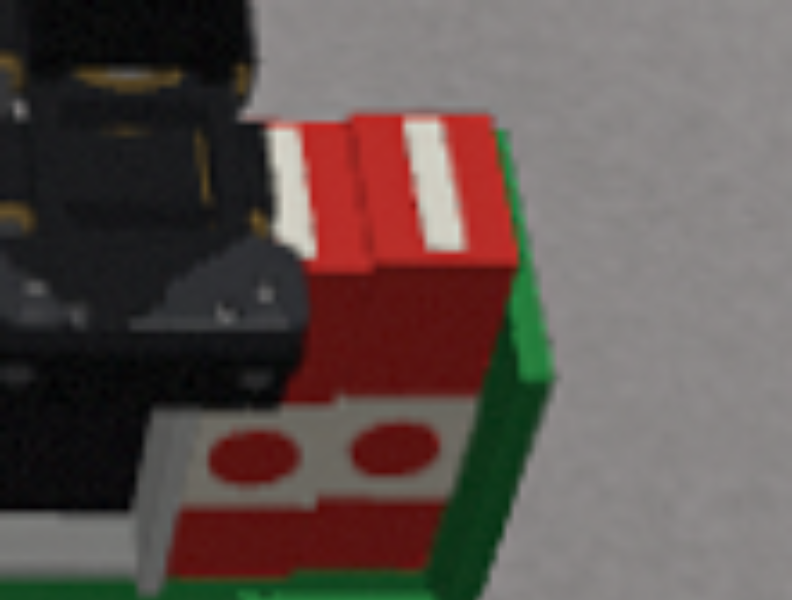

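>>> apply_moves([
  {"xyz": [-0.5,-2,0],"rotation": [0.2,0,0],"grip": 255},
  {"xyz": [-0.5,-3,0],"rotation": [0.2,0,0],"grip": 255},
  {"xyz": [-0.5,-4,0],"rotation": [0.2,0,0],"grip": 255},
])

```text
time: 13.98
ee_pos: [0.5246, 0.152, 0.1029]
eef_rot: [0.999, -0.05, -0.003, 0.003]
ft_force: [-6.5, -16.5, 12.7]
width: 0.0138
```

```bash
python3 - <<'E'
from h import *
st(); p=tw(-0.3,5); plan(p[0],p[1],103,-5.2)
c=cam('scene');cv2.imwrite('pics/s12.png',cv2.resize(c['img'][140:240,320:430],(792,720))[:600])
E
```

```text
13.97 [524.6 152.  102.9] [ 0.995 -0.1   -0.006] F [ -6.5 -16.5  12.7] w 0.013811687244901064
 xyz [ 1.7  0.8 -0.1] rot [ 0.34  0.32 -0.52]
```

View pics/s12.png

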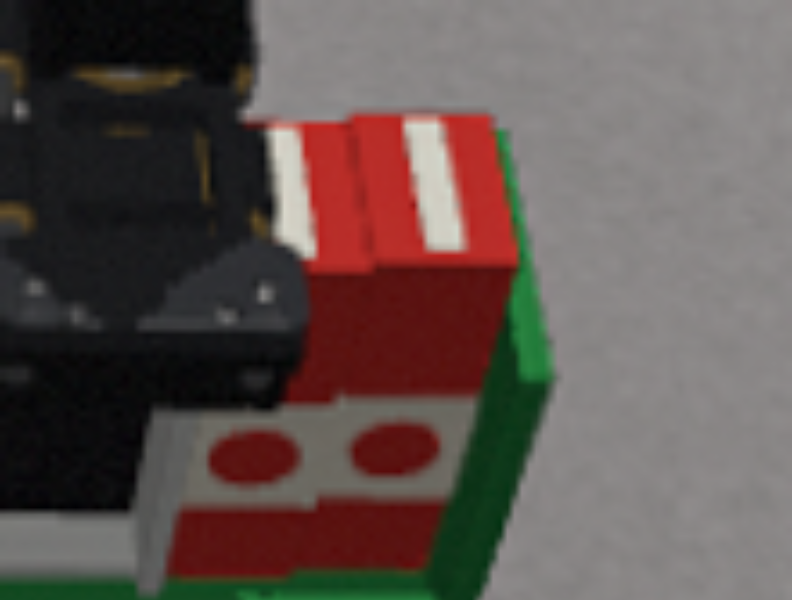

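The position held while force rose to 16.5 N, and the stop is at about +5 mm, which fits snug. One firmer push to tell this from stiction.

>>> apply_moves([
  {"xyz": [-0.5,-3,0],"rotation": [0.3,0,0],"grip": 255},
  {"xyz": [-0.5,-5,0],"rotation": [0.3,0,0],"grip": 255},
])

```text
time: 14.28
ee_pos: [0.5246, 0.152, 0.1029]
eef_rot: [0.999, -0.052, -0.003, 0.004]
ft_force: [-9.5, -22.3, 17.4]
width: 0.0138
```

>>> apply_moves([
  {"xyz": [0,0,0],"rotation": [0,0,0],"grip": 255},
  {"xyz": [0,0,0],"rotation": [0,0,0],"grip": 255},
])

```text
time: 14.52
ee_pos: [0.5246, 0.1518, 0.1029]
eef_rot: [0.999, -0.051, -0.003, 0.004]
ft_force: [-3.8, -3.1, 4.6]
width: 0.0141
```

```bash
python3 - <<'E'
from h import *
st(); p=tw(-0.3,5); plan(p[0],p[1],103,-5.2)
E
```

```text
14.53 [524.6 151.8 102.9] [ 0.995 -0.103 -0.006] F [-3.8 -3.1  4.6] w 0.01406616932273231
 xyz [ 1.6  0.7 -0.1] rot [ 0.48  0.37 -0.7 ]
```

Solid at 22 N with no motion, so it is against the wall, and the load is now relaxed. Opening partly to avoid any knock, then rising.

>>> apply_moves([
  {"xyz": [0,0,0],"rotation": [0,0,0],"grip": 90},
  {"xyz": [0,0,0],"rotation": [0,0,0],"grip": 90},
  {"xyz": [0,0,0],"rotation": [0,0,0],"grip": 90},
  {"xyz": [0,0,0],"rotation": [0,0,0],"grip": 90},
  {"xyz": [0,0,0],"rotation": [0,0,0],"grip": 90},
])

```text
time: 15.15
ee_pos: [0.5247, 0.1519, 0.103]
eef_rot: [0.999, -0.051, -0.003, 0.004]
ft_force: [-0.2, -0.4, 0.5]
width: 0.0532
```

>>> apply_moves([
  {"xyz": [0,0,-10],"rotation": [0,0,0],"grip": 90},
  {"xyz": [0,0,-35],"rotation": [0,0,0],"grip": 90},
  {"xyz": [0,0,-70],"rotation": [0,0,0],"grip": 90},
  {"xyz": [0,0,-110],"rotation": [0,0,0],"grip": 90},
  {"xyz": [0,0,-140],"rotation": [0,0,0],"grip": 90},
])

```text
time: 15.78
ee_pos: [0.5259, 0.1533, 0.2455]
eef_rot: [0.999, -0.051, -0.002, 0.004]
ft_force: [1.2, 1.0, -0.5]
width: 0.0563
```

>>> apply_moves([
  {"xyz": [0,30,-10],"rotation": [0,0,0],"grip": 90},
  {"xyz": [0,80,-15],"rotation": [0,0,0],"grip": 90},
  {"xyz": [0,130,-20],"rotation": [0,0,0],"grip": 90},
  {"xyz": [0,170,-20],"rotation": [0,0,0],"grip": 90},
  {"xyz": [0,200,-20],"rotation": [0,0,0],"grip": 90},
])

```text
time: 16.4
ee_pos: [0.5052, -0.0474, 0.268]
eef_rot: [0.999, -0.052, -0.002, 0.004]
ft_force: [0.7, 0.2, -0.6]
width: 0.0565
```

```bash
python3 - <<'E'
from h import *
st(); report(13)
E
```

```text
16.4 [505.2 -47.4 268. ] [ 0.995 -0.104 -0.003] F [ 0.7  0.2 -0.6] w 0.056520736695152424
scene tops xt [-31.5  24.5] yt [ 35.3 114.6] z 146.2 rect [57.4 81.5] 2.4
scene fin yt [-19.    4.7] xt [-7.  6.]
top tops xt [-32.8  22.8] yt [ 36.4 116.4] z 147.3 rect [58.  81.5] 0.3
top fin yt [-17.5   4.7] xt [-7.4  4.8]
```

View pics/scene13.png

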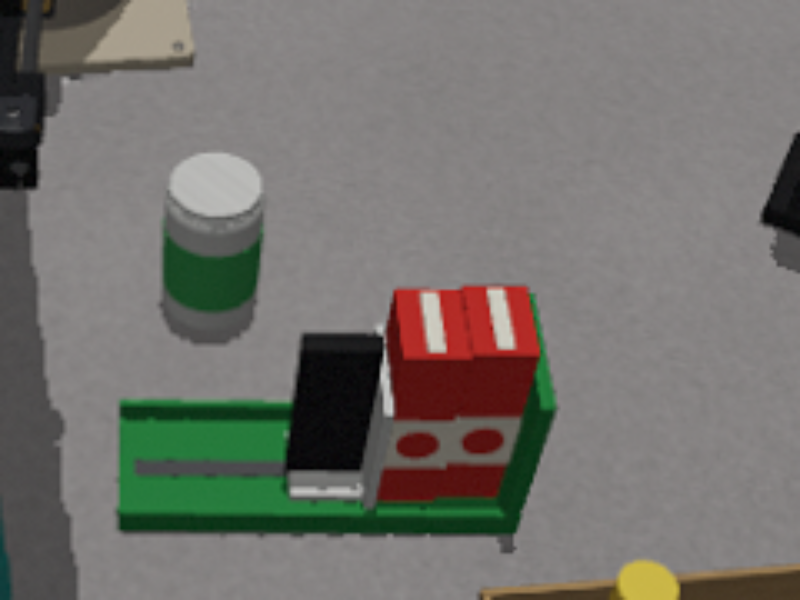

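View pics/top13.png

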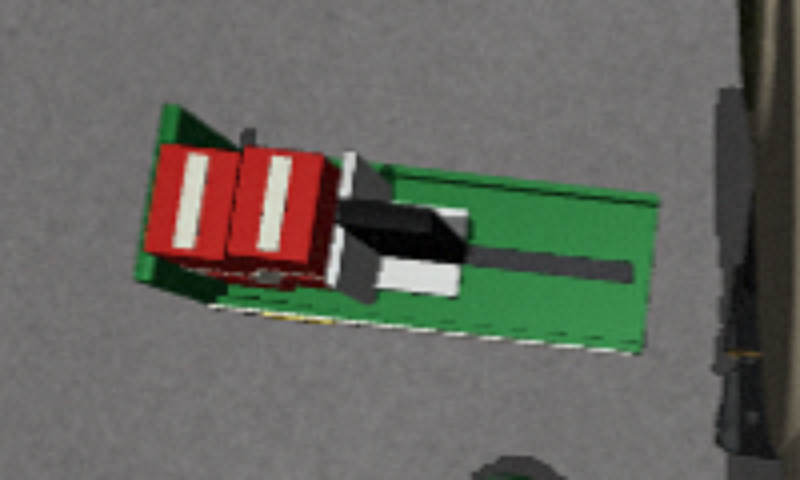

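Both cartons stand upright and touching, spanning tray y 35–115 mm (scene (430,320) and (500,320)). The stop's plate is against them at (380,420), the fin starts at -19 mm so its centre is at +5 mm, and the gripper is well clear. Handing in.

```bash
python3 -c "
from bench import r
print(r.close_job())"
```

```text
the job is handed in; nothing more can be done
None
```

The job is handed in at about 16.5 s. The loose red carton stands upright in the tray beside the other one, the same way round, and the end stop is slid up against the pair. I let go and backed the gripper well clear.

- **Snug:** in the last pictures the two cartons span tray y of about 35 to 115–116 mm, which is 80 mm with no gap. The stop's grip point is at about +5 mm, where it should be with both cartons snug.
- **Pushing:** partway through, the cartons stopped at about 12 N with the mate still 3–4 mm from the end wall. I pushed on until it reached the wall. A final 22 N push moved nothing.
- **Off centre:** the cartons stand about 3–6 mm off the tray's centre line in x, and one is up to about 4 mm out from the other. The mate was already off centre, and both are well inside the lips.
- **Checks:** no check failed. The two cameras differed by no more than about 2 mm.

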